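# Balance a pendulum stick on the narrow stand

### The job

Find where the wooden pendulum stick balances: lift it a little out of its cradle at trial points and feel which way it is heavy. Then carry it level to the steel stand and set it down gently on the narrow post at its balance point, so that it stays lying there level by itself once you let go. Never let it tip steeply, do not press hard on the post, and leave everything else on the bench where it is.

Things in the scene. Friction and masses are not known exactly. Their poses are not given: they have to be found in the camera images.
- stick: Loose dark wooden pendulum stick, 22 x 22 mm square, 348 mm long, about 0.5 kg. A lead slug fixed unseen inside puts its balance point up to 85 mm from the middle, towards either end, different every time. Starts level across the cradle's two blocks; grip its long sides. Held off its balance point it turns in a light grip, not in a firm one (90 N). Origin: mid-length, on the underside; x along it, z up.
- stick_nut (a point): Middle of the round brass nut (18 mm) on the thin screw at the stick's +x end, on the centre line, 189 mm from mid-length and 11 mm above the underside. The other (-x) end has a flat steel tongue 24 mm long.
- cradle: Fixed wooden cradle: board 300 x 60 x 10 mm with a cross block (24 mm long, 60 mm wide) near each end, centred 128 mm from the middle. Block tops are 35 mm above the bench; between the blocks there is 25 mm free under the stick for 232 mm of its length. Origin: middle of its underside; x along its length. The stick lies along it, within 8 mm of its middle.
- stand: Fixed rigid steel stand: foot plate 90 x 90 x 12 mm with one slim upright post in its middle, 18 mm (x) by 14 mm (y), flat top 95 mm above the bench. Narrower than the stick, so fingers holding the stick's sides pass down beside it, if the stick lies along the stand's x (within 15 degrees). Origin: middle of the foot's underside.
- stand_top (a point): Centre of the post's flat top, 95 mm above the bench; x along its 18 mm side, y along its 14 mm side, z up.
- driver: Bystander, not to be moved: small screwdriver, 140 mm, lying beside the cradle. Origin: middle of its length, underside.
- wheel: Bystander, not to be moved: small toothed brass clock wheel, 53 mm across, 14 mm high at the hub, lying beside the stand. Origin: middle of its underside.
- oil: Bystander, not to be moved: amber oil bottle, 40 mm across, 75 mm high. Origin: middle of its underside.
- weight: Bystander, not to be moved: brass clock weight, 44 mm across, 68 mm high. Origin: middle of its underside.
- cup: Bystander, not to be moved: white mug, 68 mm across, 75 mm high. Origin: middle of its underside.
- bezel: Bystander, not to be moved: brass bezel ring, 84 mm across, 10 mm high. Origin: middle of its underside.

How it is judged:
By the outcome, as a careful person would: the job done as asked, in the order asked, and still so for the second after the job is handed in, with the robot touching nothing.
It also fails if it takes over 54 s, if anything falls off the work surface, if the arm or the gripper's body presses on something with over 40 N, if the wrist force passes 120 N, or if a joint passes its speed limit or range.

### The arm

A 6-joint arm with a two-finger parallel gripper is mounted at the origin on the work surface. World frame = base frame: x ahead of the robot, y to its left, z up, the work surface at z = 0. Lengths are in m, angles in rad, forces in N, time in s.
With the tool pointing down it reaches from about 0.3 to 0.775 m from the base axis. Payload 14.6 kg.
Tool frame: the origin (TCP) lies at the very end of the fingers, on their centre line; the grasp point (between the pads) lies ctrl.tcp_to_grasp behind it (ctrl.tcp_to_grasp is the distance from the TCP to the grasp point, in m); x points along the fingers, y is the direction in which the jaws open and shut, and the axes are right-handed (so a half turn about x gives the same grasp; the last joint's range is limited). The gripper opens to 94 mm and grips with 3 to 60 N. Pads are 16 mm wide; open, the fingers measure 119 mm over their backs; the gripper's body (75 mm by 177 mm) begins 78 mm behind the grasp point.
Start: joints at [-1.384, 0.3, 1.521, -0, 1.321, -0.067], TCP at [0.138, -0.532, 0.167] pointing down, gripper open.
Joint ranges: [-3.03, 3.03], [-0.79, 2.21], [0.23, 2.52], [-1.04, 4.18], [0, 3.07], [-2.55, 2.55]. Speed limits (rad/s): [2.22, 2.22, 2.57, 3.14, 3.14, 3.14].

### API

Orientations are given as [roll, pitch, yaw] about the fixed x, y, z axes, in that order (R = Rz(yaw) Ry(pitch) Rx(roll)).
In Python, from station import ctrl gives the robot as it stands.
- The arm moves only by the tool play_rows, never from a script. Its argument "increments" is a list that holds one entry, the list of rows, each a list of 5 numbers: the closure in counts, from 0 (fully open) to 255 (shut), then the shift along the tool's x, y, z in cm, then the turn about the tool's x in degrees. A call has 1 to 12 rows; each row shifts and turns the commanded pose from where the row before left it, along the tool's axes as they then stand; what a row does not reach is not made up. A row lasts 1/12 s, in which the tool goes at most 41.7 mm and 7.16 degrees, less where a joint would pass 70% of its speed; a pose out of reach is approached as far as the arm can. A call is refused whole if a number of a shift passes 4.17 or a number of a turn 7.16, either way. A call with a gripper value outside its range is refused whole. The fingers move at their own pace and stop on an object; "newtons" is the grip in N (left out, the last holds). Time passes only in rows, so rows that do not move let the fingers close. It gives the time, the measured TCP pose, the force and the opening at its end, in the units of the state.
- ctrl.get_obs(): the state, without advancing time (a new reading comes with each control period).
- ctrl.camera(name): name is "scene" or "top" or "wrist"; returns the picture (420x560x3 uint8, red, green, blue); there is no depth.
- ctrl.calibration(name): a dict with "fx", "fy", "cx", "cy" (pixels), "k1" (the pictures are not rectified: a ray, as slopes to the right and down, at radius r is drawn at 1 + k1 r^2 times it, then the intrinsics apply), "rvec" (rotation vector, rad) and "tvec" (3), from world to camera coordinates, as OpenCV has them; the wrist camera has in their place "T_tool_cam" (4x4, takes a point from camera to tool coordinates, whose origin is the TCP and whose axes are the tool frame's). Camera axes: x right, y down, z forward; pixel columns grow to the right and rows downward; lengths in m; the calibration is good to about 2 mm. A picture is of the moment at which its call begins: read the wrist's pose just before it. calibration takes no time and is no camera call.
- ctrl.hand_in(): hands the job in, once; it reports no verdict.
The state is a dict: "time_s": time; "qpos": joint angles; "joint_vel": joint speeds; "tau": joint torques, N m; "ee_pos": TCP position; "eef_rot": TCP orientation; "force": force on the tool from outside, world axes, zero at the start; "moment": the same for the moment, N m; "grip_width": finger opening in m.
Only numpy, scipy, OpenCV 4.12 (cv2) and the standard library are available. Lean on these libraries where they do the work, as an engineer would, in place of code of your own. Each camera call takes 0.05 s, during which the arm holds its last target.

## Working session

There is one attempt and no reset: what is moved stays moved. The work goes in short steps, Python scripts to look and compute and a tool call to move; the robot and the scene stay as the last step left them, time stands still between calls to the robot, and variables do not carry over. Pictures are saved under pics/ and viewed, and the job is handed in when it is done.

Besides the shell and the picture viewer there is one more tool, called after "Call:" by a JSON object that holds its "name" and its "arguments". play_rows: Moves the arm, as the interface text tells. Its arguments: {"type":"object","properties":{"increments":{"type":"array"},"newtons":{"type":"number"}},"required":["increments"]}

```bash
ls; mkdir -p pics; python3 - <<'E'
from station import ctrl
import cv2,numpy as np
print(ctrl.get_obs()); print(ctrl.tcp_to_grasp)
for n in("top","scene"):
    im=ctrl.camera(n); cv2.imwrite(f"pics/{n}0.png",im[...,::-1])
for n in("top","scene","wrist"):print(n,ctrl.calibration(n))
E
```

```text
pics
{'time_s': 0.0, 'qpos': array([-1.38362166e+00,  3.00438387e-01,  1.52158429e+00, -1.26840233e-05,
        1.32072773e+00, -6.65631853e-02]), 'joint_vel': array([ 0.00072479, -0.00055469,  0.00018482, -0.00032689,  0.00017869,
        0.00062475]), 'tau': array([-3.38889868e-04, -5.31804729e+01, -3.52741456e+01,  7.06728618e-02,
        2.43513932e-02, -9.86362625e-05]), 'ee_pos': array([ 0.1380173 , -0.53207507,  0.16670295]), 'eef_rot': array([-1.62674811,  1.56963851,  1.76858554]), 'force': array([ 0.79223264, -0.82863919,  0.24257548]), 'moment': array([-0.02486484, -0.02135026,  0.00213377]), 'grip_width': 0.09401464320447085}
0.0188
top {'fx': 393.7563578950546, 'fy': 393.7563578950546, 'cx': 288.28352050484534, 'cy': 205.9718423860083, 'k1': -0.0644329691472454, 'rvec': array([ 2.20707106, -2.19185445,  0.01904175]), 'tvec': array([-0.0094799 ,  0.58150552,  1.03479057])}
scene {'fx': 453.0546887194894, 'fy': 453.0546887194894, 'cx': 277.2046429579284, 'cy': 205.72043916059107, 'k1': -0.13419132730386546, 'rvec': array([ 1.49405477,  2.12960697, -0.83016719]), 'tvec': array([ 0.20100076, -0.33723816,  1.54834951])}
wrist {'fx': 378.7670128031223, 'fy': 378.7670128031223, 'cx': 286.59668226443205, 'cy': 207.64692652793715, 'k1': -0.042991110711799715, 'T_tool_cam': array([[-1.05560719e-03, -2.84518200e-01,  9.58670058e-01,
        -2.18460923e-01],
       [ 9.99999425e-01, -4.80429967e-04,  9.58531571e-04,
         7.01822289e-04],
       [ 1.87854147e-04,  9.58670518e-01,  2.84518544e-01,
        -8.23311524e-02],
       [ 0.00000000e+00,  0.00000000e+00,  0.00000000e+00,
         1.00000000e+00]])}
```

View pics/top0.png

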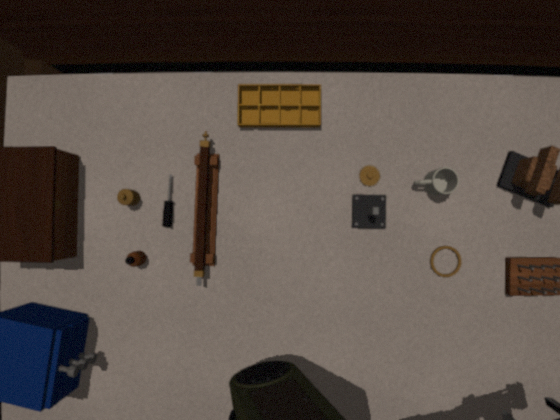

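View pics/scene0.png

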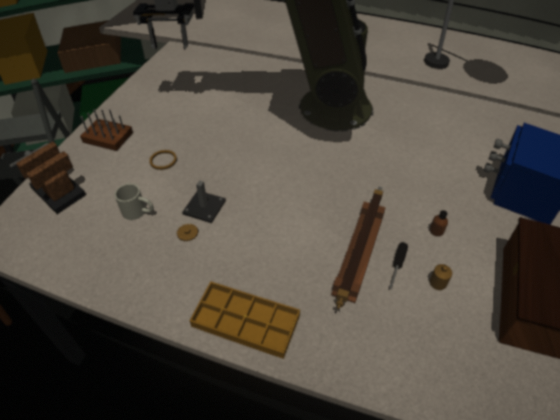

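The top view shows the stick along the cradle from about (206,133), the nut end, to (199,275). The stand foot is at (369,211), with the wheel above it at (370,176). I'll measure these next.

```bash
cat > h.py <<'E'
import numpy as np,cv2
from station import ctrl
from scipy.spatial.transform import Rotation as R
def cam(name,obs=None):
    c=ctrl.calibration(name)
    if name=="wrist":
        T=np.eye(4);T[:3,:3]=R.from_euler('xyz',obs['eef_rot']).as_matrix();T[:3,3]=obs['ee_pos']
        T=T@c['T_tool_cam'];Rm=T[:3,:3];o=T[:3,3]
    else:
        Rc=cv2.Rodrigues(c['rvec'])[0];Rm=Rc.T;o=-Rc.T@c['tvec']
    return c,Rm,o
def ray(name,uv,obs=None):
    c,Rm,o=cam(name,obs)
    x=(uv[0]-c['cx'])/c['fx'];y=(uv[1]-c['cy'])/c['fy'];rd=np.hypot(x,y);r=rd
    for _ in range(30): r=rd/(1+c['k1']*r*r)
    s=r/rd if rd>0 else 1
    return o,Rm@np.array([x*s,y*s,1])
def onz(name,uv,z,obs=None):
    o,d=ray(name,uv,obs);return o+d*(z-o[2])/d[2]
def tri(r1,r2):
    (o1,d1),(o2,d2)=r1,r2
    A=np.stack([d1,-d2],1);t=np.linalg.lstsq(A,o2-o1,rcond=None)[0]
    p,q=o1+t[0]*d1,o2+t[1]*d2;return (p+q)/2,np.linalg.norm(p-q)
def proj(name,P,obs=None):
    c,Rm,o=cam(name,obs);p=Rm.T@(np.array(P)-o);x,y=p[0]/p[2],p[1]/p[2];k=1+c['k1']*(x*x+y*y)
    return np.array([c['cx']+c['fx']*x*k,c['cy']+c['fy']*y*k])
E
python3 - <<'E'
from h import *
im=cv2.imread("pics/top0.png")
a=cv2.resize(im[120:290,150:250],None,fx=3.5,fy=3.5,interpolation=cv2.INTER_CUBIC)
b=cv2.resize(im[150:250,340:410],None,fx=5.9,fy=5.9,interpolation=cv2.INTER_CUBIC)
h=max(a.shape[0],b.shape[0])
f=lambda q:cv2.copyMakeBorder(q,0,h-q.shape[0],0,0,cv2.BORDER_CONSTANT)
o=np.hstack([f(a),f(b)]);o=np.clip(o.astype(float)*1.8,0,255).astype('uint8');print(o.shape)
cv2.imwrite("pics/topz.png",o)
for n,uv,z in [("nut",(206,134),.046),("tongue",(199,275),.046),("foot",(369,211),.012),("cradle TL",(195,156),.035),("cradle BR",(215,264),.035)]:
    print(n,onz("top",uv,z))
E
```

```text
(595, 763, 3)
nut [0.76552842 0.20855758 0.046     ]
tongue [0.40184288 0.22169105 0.046     ]
foot [ 0.56960522 -0.21881899  0.012     ]
cradle TL [0.70983404 0.23903842 0.035     ]
cradle BR [0.42923403 0.18280186 0.035     ]
```

View pics/topz.png

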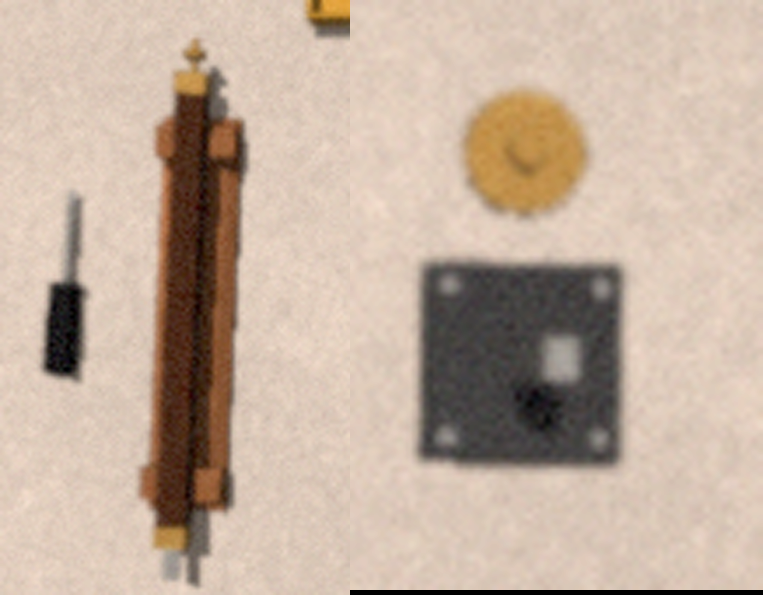

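```bash
python3 - <<'E'
from h import *
L=lambda x,y:(150+x/3.5,120+y/3.5)
S=lambda x,y:(340+(x-350)/5.9,150+y/5.9)
cr=lambda p:np.round(p,4)
A=onz("top",L(191,70),.057);B=onz("top",L(170,548),.057)
print("ends",cr(A),cr(B),np.linalg.norm(A-B),"mid",cr((A+B)/2),np.degrees(np.arctan2(*(A-B)[1::-1])))
n=onz("top",L(195,50),.046);print("nut",cr(n),np.linalg.norm(n[:2]-((A+B)/2)[:2]))
pt=onz("top",S(561.5,357.5),.095);print("posttop",cr(pt))
cs=[onz("top",S(*p),.012) for p in [(423,266),(620,266),(618,462),(420,460)]]
print("foot",cr(cs),cr(np.mean(cs,0)))
print("post size", cr([onz("top",S(*p),.095) for p in[(544,336),(580,336),(580,382),(544,382)]]))
# scene: look for post top
im=cv2.imread("pics/scene0.png");a=im[165:255,160:250];b=im[180:315,320:420]
a=cv2.resize(a,None,fx=4.4,fy=4.4,interpolation=cv2.INTER_CUBIC);b=cv2.resize(b,None,fx=4,fy=4,interpolation=cv2.INTER_CUBIC)
a=cv2.copyMakeBorder(a,0,b.shape[0]-a.shape[0],0,0,cv2.BORDER_CONSTANT)
cv2.imwrite("pics/scz.png",np.clip(np.hstack([a,b])*1.8,0,255).astype('uint8'));print(a.shape)
print(proj("scene",pt),proj("scene",n),proj("scene",np.mean(cs,0)))
E
```

```text
ends [0.7476 0.2095 0.057 ] [0.3995 0.2201 0.057 ] 0.3483488919020606 mid [0.5736 0.2148 0.057 ] -1.7515225660986211
nut [0.7648 0.2093 0.046 ] 0.1913042295692851
posttop [ 0.5691 -0.2196  0.095 ]
foot [[ 0.6114 -0.1747  0.012 ]
 [ 0.612  -0.2633  0.012 ]
 [ 0.5242 -0.2624  0.012 ]
 [ 0.5246 -0.1736  0.012 ]] [ 0.568  -0.2185  0.012 ]
post size [[ 0.5779 -0.2124  0.095 ]
 [ 0.578  -0.2273  0.095 ]
 [ 0.5591 -0.2273  0.095 ]
 [ 0.559  -0.2124  0.095 ]]
(540, 396, 3)
[199.72455544 182.79932762] [338.85513845 304.63828102] [204.27986747 204.21003718]
```

View pics/scz.png

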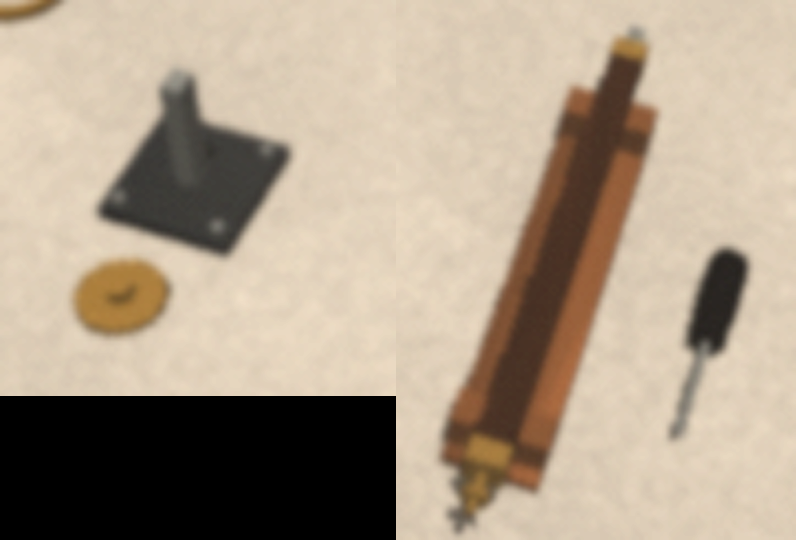

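```bash
cat > st.py <<'E'
from h import *
def show(tx=None,ty=None,tz=None,yaw=-1.75):
    o=ctrl.get_obs();M=R.from_euler('xyz',o['eef_rot']).as_matrix()
    print("t",round(o['time_s'],2),"pos",np.round(o['ee_pos'],4),"w",round(o['grip_width'],4))
    print("axes",np.round(M,4).tolist(),"F",np.round(o['force'],2),"M",np.round(o['moment'],3),"q",np.round(o['qpos'],2))
    if tx is not None:
        d=M.T@(np.array([tx,ty,tz])-o['ee_pos'])*100;print("need shift cm (tool)",np.round(d,2))
    # turn about tool x so that tool y is perpendicular to stick
    s=np.array([np.cos(np.radians(yaw)),np.sin(np.radians(yaw)),0]);n=np.array([-s[1],s[0],0])
    for k in(1,-1):
        v=M.T@(k*n);print("turn deg",np.degrees(np.arctan2(v[2],v[1])))
E
python3 -c "
from st import *
show(.5736,.2148,.15)"
```

```text
t 0.1 pos [ 0.1381 -0.5321  0.1668] w 0.0937
axes [[-0.0002, 0.2511, -0.968], [0.001, -0.968, -0.2511], [-1.0, -0.001, -0.0001]] F [0.32 0.68 0.22] M [-0.006 -0.058 -0.047] q [-1.38  0.3   1.52  0.    1.32 -0.07]
need shift cm (tool) [  1.74 -61.36 -60.92]
turn deg -163.7062730092183
turn deg 16.293726990781707
```

Call:
{"name": "play_rows", "arguments": {"increments": [[[90,0,0,0,5.43],[90,0,0,0,5.43],[90,0,0,0,5.43],[90,0,-3.45,-1.87,0],[90,0,-3.45,-1.87,0],[90,0,-3.45,-1.87,0],[90,0,-3.45,-1.87,0],[90,0,-3.45,-1.87,0],[90,0,-3.45,-1.87,0],[90,0,-3.45,-1.87,0],[90,0,-3.45,-1.87,0],[90,0,-3.45,-1.87,0]]], "newtons": 60}}

```text
time_s: 1.1
ee_pos: [0.3161, -0.2253, 0.1672]
eef_rot: [2.995, 1.571, -0.178]
force: [1.1, 0.0, 0.5]
grip_width: 0.061
```

Call:
{"name": "play_rows", "arguments": {"increments": [[[90,0,-3.45,-1.87,0],[90,0,-3.45,-1.87,0],[90,0,-3.45,-1.87,0],[90,0,-3.45,-1.87,0],[90,0,-3.45,-1.87,0],[90,0,-3.45,-1.87,0],[90,0,-3.45,-1.87,0],[90,0,-3.45,-1.87,0],[90,0,-3.45,-1.87,0],[90,0,-3.45,-1.87,0],[90,0,-3.45,-1.87,0],[90,0,-3.45,-1.87,0]]]}}

```text
time_s: 2.1
ee_pos: [0.5531, 0.1818, 0.1668]
eef_rot: [0.386, 1.57, -2.786]
force: [0.4, 0.2, 0.2]
grip_width: 0.0608
```

```bash
python3 -c "
from st import *
show(.5736,.2148,.12)"
```

```text
t 2.1 pos [0.5531 0.1818 0.1668] w 0.0608
axes [[-0.0006, -0.0303, -0.9995], [-0.0002, -0.9995, 0.0303], [-1.0, 0.0002, 0.0006]] F [0.43 0.24 0.15] M [-0.01  -0.027 -0.062] q [ 0.25  0.37  1.43 -0.    1.34  1.86]
need shift cm (tool) [ 4.68 -3.37 -1.95]
turn deg -179.9866298921595
turn deg 0.013370107840507926
```

Call:
{"name": "play_rows", "arguments": {"increments": [[[90,2.4,-3.4,-1.8,0],[90,2.2,0,0,0],[90,0,0,0,0],[90,0,0,0,0]]]}}

```text
time_s: 2.43
ee_pos: [0.5694, 0.2102, 0.1223]
eef_rot: [0.352, 1.568, -2.82]
force: [1.1, 0.1, 1.4]
grip_width: 0.0606
```

```bash
python3 - <<'E'
from st import *
o=ctrl.get_obs()
im=ctrl.camera("wrist");cv2.imwrite("pics/w1.png",np.clip(im[...,::-1]*1.7,0,255).astype('uint8'))
show(.5736,.2148,.027)
for s in(-.1,-.05,0,.05,.1):
    a=np.radians(-1.75);print(s,proj("wrist",[.5736+s*np.cos(a),.2148+s*np.sin(a),.057],o).round(1))
E
```

```text
t 2.48 pos [0.5701 0.21   0.1239] w 0.0609
axes [[-0.0001, -0.031, -0.9995], [-0.0001, -0.9995, 0.031], [-1.0, 0.0001, 0.0001]] F [ 0.31 -0.64  0.51] M [-0.017 -0.039 -0.02 ] q [ 0.29  0.46  1.4  -0.    1.28  1.89]
need shift cm (tool) [ 9.69 -0.5  -0.33]
turn deg 179.97280166425415
turn deg -0.027198335745852748
-0.1 [279.6 313.1]
-0.05 [279.3 259.6]
0 [278.9 200.5]
0.05 [278.5 135.5]
0.1 [278.1  64.1]
```

View pics/w1.png

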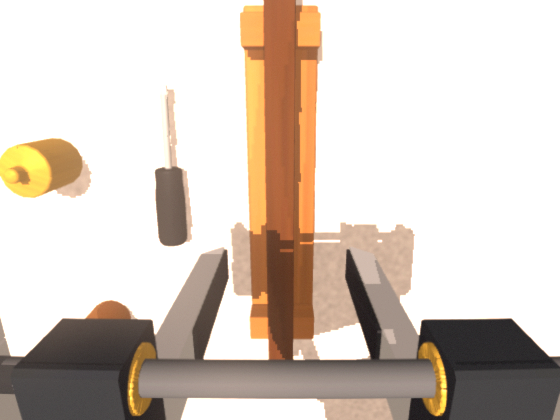

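Call:
{"name": "play_rows", "arguments": {"increments": [[[90,2.5,-0.5,-0.35,0],[90,2.5,0,0,0],[90,2.5,0,0,0],[90,1.6,0,0,0],[90,0.6,0,0,0],[90,0,0,0,0]]]}}

```text
time_s: 2.98
ee_pos: [0.574, 0.2147, 0.0267]
eef_rot: [1.962, 1.571, -1.211]
force: [0.0, 0.0, -0.1]
grip_width: 0.0607
```

```bash
python3 -c "
from st import *
show(.5736,.2148,.027)"
```

```text
t 2.98 pos [0.574  0.2147 0.0267] w 0.0607
axes [[0.0, -0.0315, -0.9995], [-0.0, -0.9995, 0.0315], [-1.0, 0.0, -0.0]] F [ 0.05  0.05 -0.14] M [0.054 0.015 0.003] q [ 0.3   0.58  1.47 -0.    1.1   1.9 ]
need shift cm (tool) [-0.03 -0.01  0.04]
turn deg 179.9423336313815
turn deg -0.05766636861850088
```

Call:
{"name": "play_rows", "arguments": {"increments": [[[255,0,0,0,0],[255,0,0,0,0],[255,0,0,0,0],[255,0,0,0,0],[255,0,0,0,0],[255,0,0,0,0],[255,0,0,0,0],[255,0,0,0,0]]], "newtons": 60}}

```text
time_s: 3.65
ee_pos: [0.5739, 0.2155, 0.0262]
eef_rot: [-1.834, 1.571, 1.277]
force: [-0.2, 0.2, 0.5]
grip_width: 0.0112
```

```bash
python3 -c "
from st import *
show()"
```

```text
t 3.65 pos [0.5739 0.2155 0.0262] w 0.0112
axes [[0.0, -0.0305, -0.9995], [0.0, -0.9995, 0.0305], [-1.0, -0.0, -0.0]] F [-0.19  0.18  0.55] M [ 0.029 -0.024  0.016] q [0.3  0.58 1.47 0.   1.1  1.9 ]
turn deg -179.9964928787515
turn deg 0.0035071212484943733
```

Call:
{"name": "play_rows", "arguments": {"increments": [[[255,-0.1,0,0,0],[255,-0.1,0,0,0],[255,-0.1,0,0,0],[255,-0.1,0,0,0],[255,0,0,0,0],[255,0,0,0,0]]]}}

```text
time_s: 4.15
ee_pos: [0.5739, 0.2155, 0.0303]
eef_rot: [-2.782, 1.571, 0.329]
force: [0.5, -0.8, -0.4]
grip_width: 0.0005
```

```bash
python3 -c "
from st import *
show()"
```

```text
t 4.15 pos [0.5739 0.2155 0.0303] w 0.0005
axes [[0.0002, -0.0305, -0.9995], [0.0001, -0.9995, 0.0305], [-1.0, -0.0001, -0.0002]] F [ 0.53 -0.8  -0.36] M [-0.078  0.023 -0.026] q [0.3  0.58 1.46 0.   1.1  1.9 ]
turn deg -179.99803438118278
turn deg 0.001965618817245599
```

```bash
python3 - <<'E'
from st import *
for n in("wrist","scene","top"):
    im=ctrl.camera(n);cv2.imwrite(f"pics/{n}2.png",np.clip(im[...,::-1]*1.6,0,255).astype('uint8'))
E
```

```text
(no output)
```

View pics/wrist2.png

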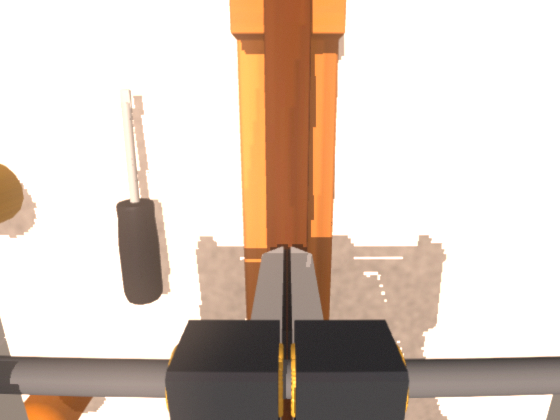

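View pics/scene2.png

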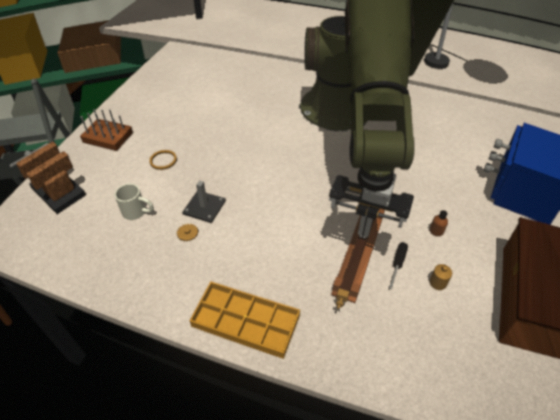

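View pics/top2.png

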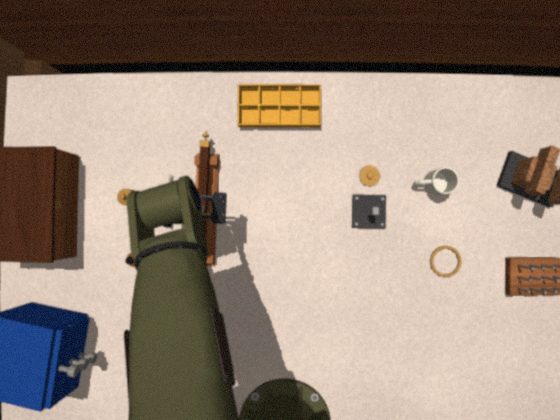

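```bash
python3 - <<'E'
from st import *
o=ctrl.get_obs();M=R.from_euler('xyz',o['eef_rot']).as_matrix()
print(proj("wrist",o['ee_pos'],o))
for b in(0,.0188,.03,.05): print(b,proj("wrist",o['ee_pos']-M[:,0]*b,o))
a=np.radians(-1.75)
for s in(0.113,.14,.17): print(s,[proj("wrist",[.5736+s*np.cos(a)-y*np.sin(a),.2148+s*np.sin(a)+y*np.cos(a),.035],o).round(1) for y in(.03,-.03)])
print(proj("scene",[.5736,.2148,.03]),proj("top",[.5736,.2148,.057]))
E
python3 - <<'E'
import cv2
a=cv2.imread('pics/scene2.png')[160:320,310:440];cv2.imwrite('pics/s2z.png',cv2.resize(a,None,fx=3.7,fy=3.7,interpolation=cv2.INTER_CUBIC))
E
```

```text
[284.72462694 235.39466639]
0 [284.72462694 235.39466639]
0.0188 [284.59429703 247.12994438]
0.03 [284.5058492  255.10070183]
0.05 [284.32276186 271.61743597]
0.113 [array([228.2,  36.2]), array([342.8,  36.2])]
0.14 [array([226.2, -20.6]), array([344.7, -20.6])]
0.17 [array([224.1, -87.4]), array([346.7, -87.4])]
[360.45266057 244.36541436] [201.41276345 207.93792449]
```

View pics/s2z.png

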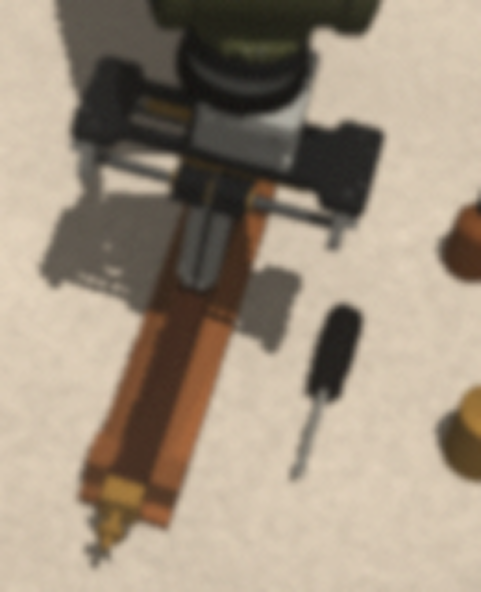

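```bash
python3 - <<'E'
from st import *
o=ctrl.get_obs()
print(o['ee_pos'],tri(ray("scene",(362.7,237.8)),ray("wrist",(287,248),o)))
for z in(.03,.057,.065):print(proj("scene",[.5736+.008,.2148,z]),proj("wrist",[.5736+.008,.2148,z],o))
E
```

```text
[0.5738019  0.21539716 0.03012679] (array([0.57875672, 0.21549167, 0.06290652]), np.float64(0.003231517782535133))
[359.71253155 246.80288106] [285.29281745 223.30207362]
[361.15916833 240.04457734] [285.16952996 239.46346256]
[361.59708852 237.99336465] [285.12685375 245.06344627]
```

The fingers shut to 0 above the stick. Both views put the real fingertips at about z = 0.063, while the reported TCP is at 0.030, so the tips end about 34 mm short of the TCP. I'll reopen and go about 4 cm lower, watching the force.

Call:
{"name": "play_rows", "arguments": {"increments": [[[110,0,0,0,0],[110,0,0,0,0],[110,0,0,0,0],[110,0,0,0,0],[110,0,0,0,0],[110,0,0,0,0],[110,0,0,0,0],[110,0,0,0,0]]]}}

```text
time_s: 4.97
ee_pos: [0.5739, 0.2154, 0.0302]
eef_rot: [-2.264, 1.571, 0.847]
force: [-0.2, -0.0, 0.2]
grip_width: 0.0501
```

Call:
{"name": "play_rows", "arguments": {"increments": [[[110,0.7,0,0,0],[110,0.7,0,0,0],[110,0.7,0,0,0],[110,0.4,0,0,0],[110,0,0,0,0]]]}}

```text
time_s: 5.38
ee_pos: [0.5731, 0.2152, 0.0037]
eef_rot: [0.317, 1.569, -2.855]
force: [-0.7, 0.6, -0.1]
grip_width: 0.0533
```

```bash
python3 - <<'E'
from st import *
o=ctrl.get_obs()
im=ctrl.camera("scene");cv2.imwrite("pics/s3.png",cv2.resize(np.minimum(im[160:320,310:440,::-1].astype(float)*1.6,255).astype('uint8'),None,fx=3.7,fy=3.7,interpolation=cv2.INTER_CUBIC))
im=ctrl.camera("wrist");cv2.imwrite("pics/w3.png",im[...,::-1])
show()
E
```

```text
t 5.48 pos [0.5738 0.2154 0.005 ] w 0.0535
axes [[-0.0004, -0.0306, -0.9995], [-0.0001, -0.9995, 0.0306], [-1.0, 0.0001, 0.0004]] F [0.01 0.24 0.49] M [-0.002  0.012 -0.052] q [0.3  0.61 1.48 0.   1.06 1.9 ]
turn deg 179.9979145600385
turn deg -0.002085439961494767
```

View pics/s3.png

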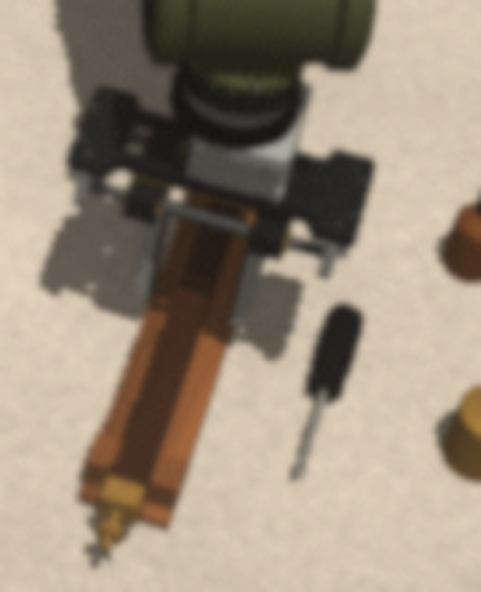

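View pics/w3.png

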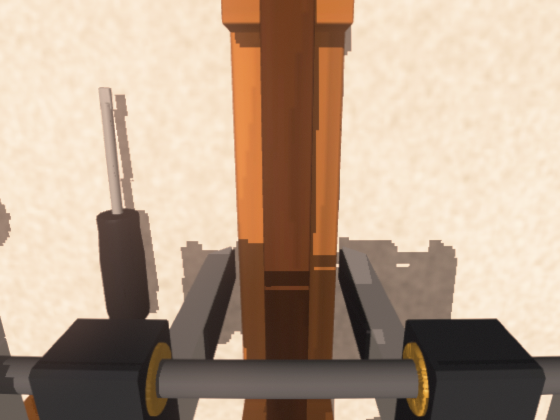

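The fingers now straddle the stick, with the tips at columns 237 and 340 and the stick centred at 288. I'll go 1.3 cm lower and close.

Call:
{"name": "play_rows", "arguments": {"increments": [[[110,0.7,0,0,0],[110,0.6,0,0,0],[255,0,0,0,0],[255,0,0,0,0],[255,0,0,0,0],[255,0,0,0,0],[255,0,0,0,0],[255,0,0,0,0]]], "newtons": 60}}

```text
time_s: 6.15
ee_pos: [0.574, 0.2154, -0.0076]
eef_rot: [-2.865, 1.57, 0.246]
force: [-0.5, -0.6, 0.6]
grip_width: 0.0217
```

```bash
python3 -c "
from st import *
show()"
```

```text
t 6.15 pos [ 0.574   0.2154 -0.0076] w 0.0217
axes [[0.0003, -0.0305, -0.9995], [0.0001, -0.9995, 0.0305], [-1.0, -0.0001, -0.0003]] F [-0.53 -0.6   0.64] M [-0.059  0.067 -0.051] q [ 0.3   0.62  1.48 -0.    1.03  1.9 ]
turn deg -179.9988618809724
turn deg 0.0011381190275964177
```

Call:
{"name": "play_rows", "arguments": {"increments": [[[255,-0.1,0,0,0],[255,-0.2,0,0,0],[255,-0.2,0,0,0],[255,-0.1,0,0,0],[255,0,0,0,0],[255,0,0,0,0]]]}}

```text
time_s: 6.65
ee_pos: [0.5738, 0.2154, -0.0018]
eef_rot: [0.23, 1.571, -2.942]
force: [-0.1, -0.1, -6.0]
grip_width: 0.0219
```

```bash
cat > feel.py <<'E'
from st import *
def feel(n=14,tag=None):
    F=[];M=[]
    for i in range(n):
        im=ctrl.camera("scene" if i%2 else "wrist");o=ctrl.get_obs();F.append(o['force']);M.append(o['moment'])
        if tag and i==1:cv2.imwrite(f"pics/{tag}s.png",im[...,::-1])
        if tag and i==0:cv2.imwrite(f"pics/{tag}w.png",im[...,::-1])
    F=np.array(F);M=np.array(M)
    print("t",round(o['time_s'],2),"pos",np.round(o['ee_pos'],4),"F",F.mean(0).round(2),F.std(0).round(2),"M",M.mean(0).round(3),M.std(0).round(3),"w",o['grip_width'])
E
python3 -c "
from feel import *
feel(14,'f1')"
```

```text
t 7.35 pos [ 0.5739  0.2154 -0.0018] F [ 0.14  0.14 -5.22] [0.49 0.48 0.71] M [-0.003 -0.151 -0.006] [0.031 0.028 0.032] w 0.021711996952926818
```

View pics/f1w.png

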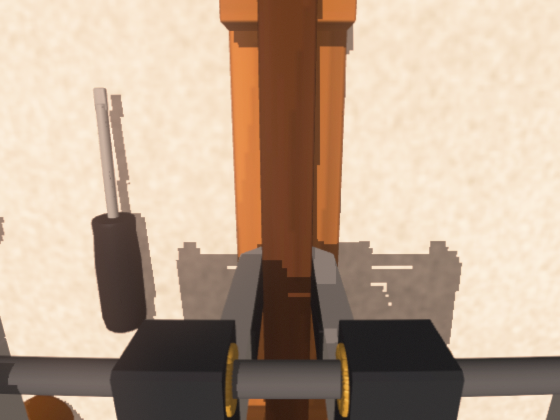

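The stick is fully lifted, with F = -5.2 N. The moment of -0.151 N m puts the centre of mass about 29 mm towards -x. I'll set it back, shift 29 mm and try again.

Call:
{"name": "play_rows", "arguments": {"increments": [[[255,0.2,0,0,0],[255,0.2,0,0,0],[255,0.15,0,0,0],[255,0.05,0,0,0],[160,0,0,0,0],[160,0,0,0,0],[160,0,0,0,0],[160,0,0,1.4,0],[160,0,0,1.5,0],[160,0,0,0,0],[255,0,0,0,0],[255,0,0,0,0]]]}}

```text
time_s: 8.35
ee_pos: [0.5457, 0.2164, -0.0075]
eef_rot: [-2.836, 1.57, 0.275]
force: [0.5, 0.3, 0.1]
grip_width: 0.025
```

Call:
{"name": "play_rows", "arguments": {"increments": [[[255,0,0,0,0],[255,0,0,0,0],[255,0,0,0,0],[255,0,0,0,0],[255,-0.1,0,0,0],[255,-0.2,0,0,0],[255,-0.2,0,0,0],[255,-0.1,0,0,0],[255,0,0,0,0],[255,0,0,0,0]]]}}

```text
time_s: 9.18
ee_pos: [0.5447, 0.2163, -0.0019]
eef_rot: [0.265, 1.571, -2.907]
force: [0.5, 0.8, -4.8]
grip_width: 0.0218
```

```bash
python3 -c "
from feel import *
feel(24,'f2')"
```

```text
t 10.38 pos [ 0.5449  0.2163 -0.0018] F [-0.21 -0.03 -5.06] [0.37 0.27 0.46] M [ 0.03  -0.026  0.006] [0.028 0.026 0.026] w 0.02140464942621626
```

Call:
{"name": "play_rows", "arguments": {"increments": [[[255,0.2,0,0,0],[255,0.2,0,0,0],[255,0.15,0,0,0],[255,0.05,0,0,0],[160,0,0,0,0],[160,0,0,0,0],[160,0,0,0,0],[160,0,0,0.5,0],[160,0,0,0,0],[160,0,0,0,0]]]}}

```text
time_s: 11.22
ee_pos: [0.5397, 0.2165, -0.0077]
eef_rot: [-2.834, 1.571, 0.278]
force: [0.7, 0.9, -0.5]
grip_width: 0.0349
```

```bash
python3 -c "
from feel import *
feel(24)"
```

```text
t 12.42 pos [ 0.5399  0.2165 -0.0078] F [-0.03  0.04  0.01] [0.49 0.56 0.37] M [ 0.014  0.012 -0.002] [0.024 0.03  0.03 ] w 0.03512574664345501
```

Call:
{"name": "play_rows", "arguments": {"increments": [[[255,0,0,0,0],[255,0,0,0,0],[255,0,0,0,0],[255,0,0,0,0],[255,0,0,0,0],[255,-0.1,0,0,0],[255,-0.2,0,0,0],[255,-0.2,0,0,0],[255,-0.1,0,0,0],[255,0,0,0,0],[255,0,0,0,0]]]}}

```text
time_s: 13.33
ee_pos: [0.5399, 0.2165, -0.0018]
eef_rot: [-2.609, 1.571, 0.502]
force: [0.1, 0.2, -5.6]
grip_width: 0.0215
```

```bash
python3 -c "
from feel import *
feel(30,'f3')"
```

```text
t 14.83 pos [ 0.5399  0.2165 -0.0018] F [ 0.1   0.02 -4.85] [0.43 0.5  0.41] M [0.02  0.001 0.004] [0.028 0.026 0.027] w 0.021502880204449626
```

The balance point is at x ≈ 0.539 on the stick in the cradle, where the residual moment is about 0. Next I'll lift and carry it level to the stand.

Call:
{"name": "play_rows", "arguments": {"increments": [[[255,-0.3,0,0,0],[255,-0.8,0,0,0],[255,-1.4,0,0,0],[255,-1.8,0,0,0],[255,-1.8,0.3,0,0],[255,-1.6,0.7,0,0],[255,-1.2,1.2,0,0],[255,-0.6,1.7,0,0],[255,0,2.2,-0.3,0],[255,0,2.6,-0.4,0],[255,0,2.8,-0.4,0],[255,0,2.8,-0.4,0]]], "newtons": 60}}

```text
time_s: 15.83
ee_pos: [0.5503, 0.0713, 0.0937]
eef_rot: [2.771, 1.571, -0.4]
force: [0.6, 0.4, -4.5]
grip_width: 0.0216
```

Call:
{"name": "play_rows", "arguments": {"increments": [[[255,0,2.8,-0.4,0],[255,0,2.8,-0.4,0],[255,0,2.8,-0.4,0],[255,0,2.8,-0.4,0],[255,0,2.8,-0.4,0],[255,0,2.8,-0.4,0],[255,0,2.6,-0.3,0],[255,0,2.2,-0.1,0],[255,0,1.8,0,0],[255,0,1.4,0,0],[255,0,0.8,0,0],[255,0,0.3,0,0]]]}}

```text
time_s: 16.83
ee_pos: [0.5703, -0.1878, 0.0933]
eef_rot: [1.441, 1.571, -1.733]
force: [1.0, 0.3, -5.0]
grip_width: 0.0217
```

Call:
{"name": "play_rows", "arguments": {"increments": [[[255,0,0,0,0],[255,0,0,0,0],[255,0,0,0,0]]]}}

```text
time_s: 17.08
ee_pos: [0.5707, -0.1858, 0.0932]
eef_rot: [-1.143, 1.571, 1.969]
force: [-0.8, 0.5, -6.0]
grip_width: 0.0215
```

```bash
python3 - <<'E'
from st import *
o=ctrl.get_obs()
for n in("wrist","scene","top"):
    im=ctrl.camera(n);cv2.imwrite(f"pics/{n}4.png",np.minimum(im[...,::-1]*1.5,255).astype('uint8'))
show(.570,-.2195,.09)
print("post top corners wrist",[proj("wrist",[.5691+a*.009,-.2195+b*.007,.095],o).round(1) for a in(-1,1) for b in (-1,1)])
print("foot corners wrist",[proj("wrist",[.5691+a*.045,-.2195+b*.045,.012],o).round(1) for a in(-1,1) for b in (-1,1)])
E
```

```text
t 17.23 pos [ 0.5707 -0.1861  0.0933] w 0.0215
axes [[0.0, -0.0296, -0.9996], [0.0, -0.9996, 0.0296], [-1.0, -0.0, -0.0]] F [-0.2   0.67 -4.75] M [0.003 0.009 0.034] q [-0.38  0.48  1.45  0.    1.21  1.22]
need shift cm (tool) [ 0.33  3.35 -0.03]
turn deg -179.9487009959841
turn deg 0.051299004015910386
post top corners wrist [array([351.1, 250.5]), array([328.4, 251.2]), array([351.6, 223. ]), array([328.5, 223.6])]
foot corners wrist [array([378.7, 250.1]), array([273.7, 253.1]), array([383.1, 144.4]), array([269.2, 147.7])]
```

View pics/wrist4.png

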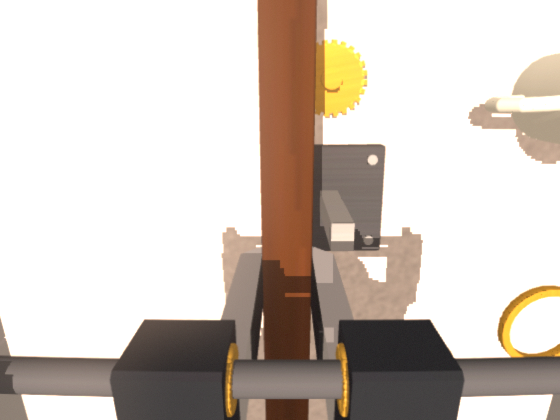

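View pics/scene4.png

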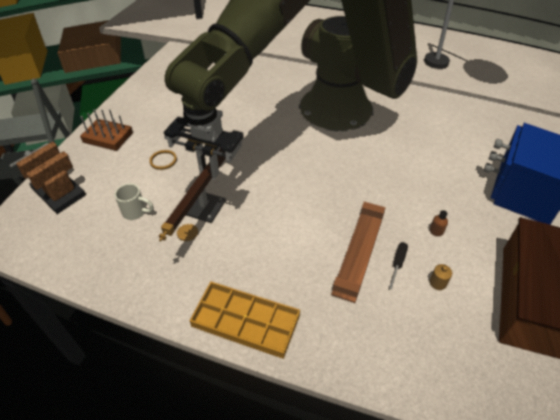

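View pics/top4.png

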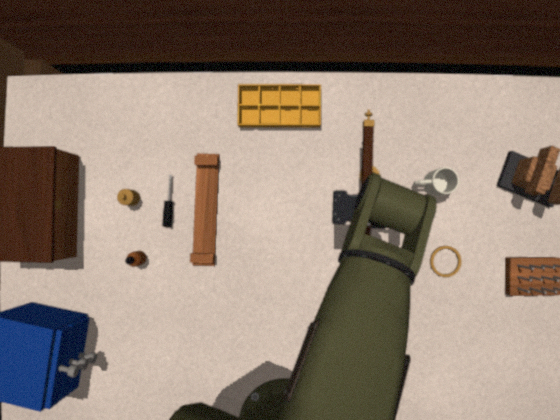

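```bash
python3 - <<'E'
import cv2
a=cv2.imread('pics/wrist4.png')[130:270,250:400];cv2.imwrite('pics/w4z.png',cv2.resize(a,None,fx=4,fy=4,interpolation=cv2.INTER_CUBIC))
E
```

```text
(no output)
```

View pics/w4z.png

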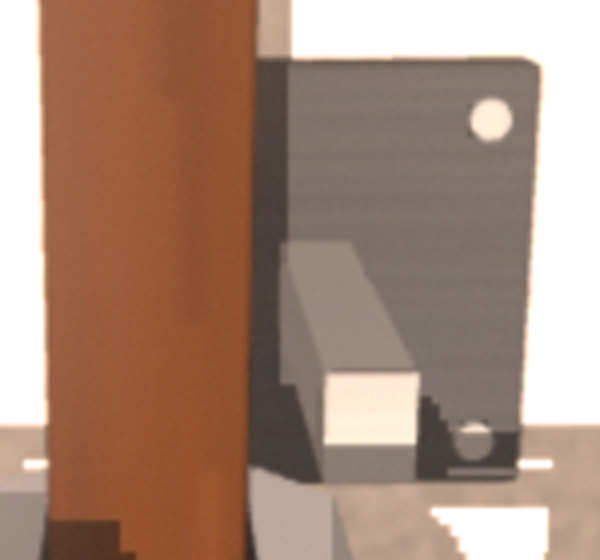

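Call:
{"name": "play_rows", "arguments": {"increments": [[[255,0,0.4,0,0],[255,0,1.0,0,0],[255,0,1.1,0,0],[255,0,0.6,0,0],[255,0.4,0.25,0,0],[255,0.8,0,0,0],[255,1.0,0,0,0],[255,0.8,0,0,0],[255,0.4,0,0,0],[255,0.1,0,0,0],[255,0,0,0,0],[255,0,0,0,0]]]}}

```text
time_s: 18.23
ee_pos: [0.5698, -0.2201, 0.0585]
eef_rot: [2.713, 1.57, -0.459]
force: [0.6, 1.0, -4.5]
grip_width: 0.0212
```

```bash
python3 - <<'E'
from st import *
o=ctrl.get_obs()
for n in("wrist","scene"):
    im=ctrl.camera(n);
    a=im[100:300,170:400] if n=="wrist" else im[90:270,120:290]
    cv2.imwrite(f"pics/{n}5.png",cv2.resize(np.minimum(a[...,::-1]*1.5,255).astype('uint8'),None,fx=3.3,fy=3.3,interpolation=cv2.INTER_CUBIC)[:600,:800])
show(.570,-.2195,.0522)
E
```

```text
t 18.33 pos [ 0.5698 -0.2202  0.0587] w 0.0217
axes [[0.0008, -0.0303, -0.9995], [-0.0004, -0.9995, 0.0303], [-1.0, 0.0003, -0.0008]] F [-0.68 -0.19 -4.3 ] M [ 0.063 -0.016 -0.008] q [-0.43  0.54  1.45 -0.    1.15  1.17]
need shift cm (tool) [ 0.65 -0.07 -0.01]
turn deg -179.9875479701282
turn deg 0.012452029871802116
```

View pics/scene5.png

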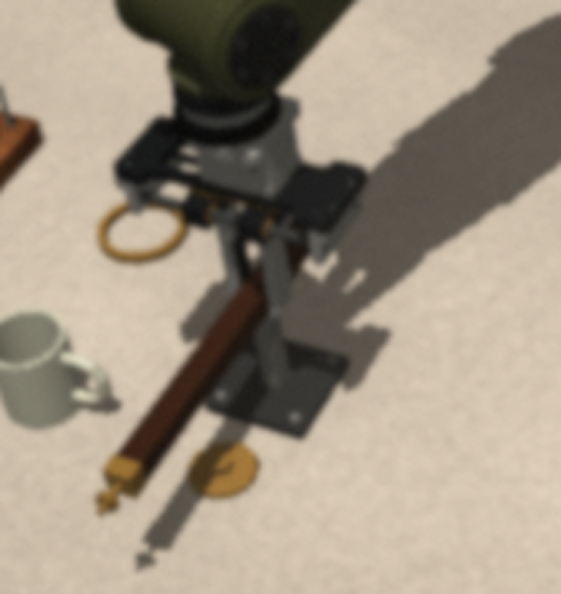

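Call:
{"name": "play_rows", "arguments": {"increments": [[[255,0.2,-0.05,0,0],[255,0.15,0,0,0],[255,0.1,0,0,0],[255,0.05,0,0,0],[255,0.03,0,0,0],[255,0,0,0,0]]]}}

```text
time_s: 18.83
ee_pos: [0.5695, -0.2196, 0.0528]
eef_rot: [-0.812, 1.571, 2.299]
force: [-0.8, -0.1, -5.3]
grip_width: 0.0217
```

Call:
{"name": "play_rows", "arguments": {"increments": [[[255,0.04,0,0,0],[255,0.04,0,0,0],[255,0,0,0,0]]]}}

```text
time_s: 19.08
ee_pos: [0.5696, -0.2197, 0.0522]
eef_rot: [2.7, 1.571, -0.472]
force: [0.4, -0.3, -4.1]
grip_width: 0.0215
```

Call:
{"name": "play_rows", "arguments": {"increments": [[[255,0.04,0,0,0],[255,0,0,0,0],[255,0,0,0,0]]]}}

```text
time_s: 19.33
ee_pos: [0.5697, -0.2197, 0.0522]
eef_rot: [2.718, 1.57, -0.454]
force: [-3.0, 0.7, 2.3]
grip_width: 0.0216
```

```bash
python3 -c "
from feel import *
feel(8,'f6')"
```

```text
t 19.73 pos [ 0.5697 -0.2197  0.0522] F [-3.38  1.58  5.05] [0.68 0.39 1.04] M [0.369 0.714 0.015] [0.035 0.06  0.019] w 0.02181298601211765
```

Contact: the post carries about 10 N. I'll ease off slightly, then lighten the grip and watch.

Call:
{"name": "play_rows", "arguments": {"increments": [[[255,-0.02,0,0,0],[255,0,0,0,0],[255,0,0,0,0]]]}}

```text
time_s: 19.98
ee_pos: [0.5697, -0.2197, 0.0522]
eef_rot: [2.792, 1.57, -0.38]
force: [-3.0, 1.1, 4.9]
grip_width: 0.0216
```

Call:
{"name": "play_rows", "arguments": {"increments": [[[255,0,0,0,0],[255,0,0,0,0],[255,0,0,0,0],[255,0,0,0,0]]], "newtons": 3}}

```text
time_s: 20.32
ee_pos: [0.5698, -0.2197, 0.0521]
eef_rot: [2.799, 1.57, -0.374]
force: [-1.3, 0.3, 5.7]
grip_width: 0.0224
```

```bash
python3 - <<'E'
from feel import *
feel(8,'f7')
a=cv2.imread('pics/f7w.png');b=cv2.imread('pics/f6w.png');cv2.imwrite('pics/cmp7.png',np.hstack([b[:,180:400],a[:,180:400]]))
E
```

```text
t 20.72 pos [ 0.5698 -0.2197  0.052 ] F [-0.3   1.09  4.65] [0.7  0.64 0.28] M [0.214 0.023 0.003] [0.038 0.096 0.026] w 0.021932258541133513
```

View pics/cmp7.png

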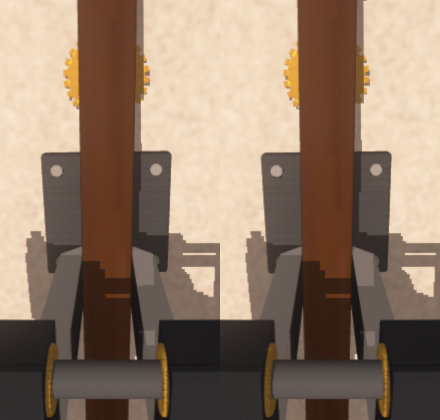

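Call:
{"name": "play_rows", "arguments": {"increments": [[[255,-0.03,0,0,0],[255,0,0,0,0],[192,0,0,0,0],[188,0,0,0,0],[186,0,0,0,0],[186,0,0,0,0]]]}}

```text
time_s: 21.22
ee_pos: [0.5693, -0.2197, 0.052]
eef_rot: [-0.222, 1.57, 2.889]
force: [0.1, 0.2, -0.9]
grip_width: 0.0255
```

```bash
python3 - <<'E'
from feel import *
feel(6,'f8')
a=cv2.imread('pics/f8w.png');b=cv2.imread('pics/f7w.png');s=cv2.imread('pics/f8s.png')[90:230,130:260]
cv2.imwrite('pics/cmp8.png',np.hstack([b[:,180:370],a[:,180:370],cv2.resize(s,(390,420))]))
E
```

```text
t 21.52 pos [ 0.5695 -0.2197  0.0522] F [-0.11 -0.12  0.1 ] [0.38 0.46 0.46] M [0.042 0.013 0.017] [0.019 0.031 0.032] w 0.025552902750876825
```

View pics/cmp8.png

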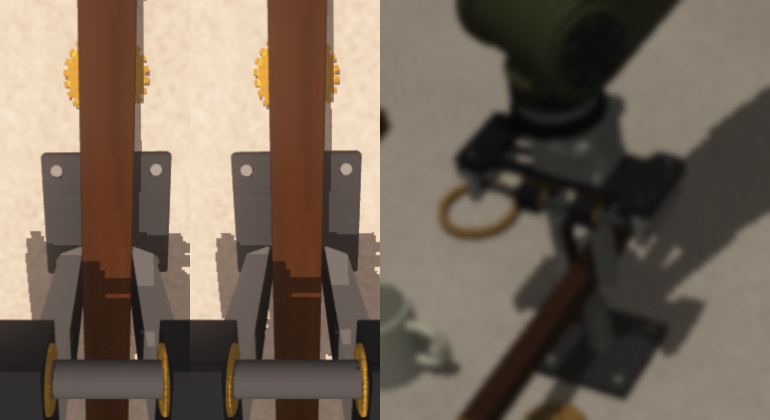

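The stick is free in the 25.5 mm gap with zero force, and it stays level. I'll open wider and retreat straight up.

Call:
{"name": "play_rows", "arguments": {"increments": [[[175,0,0,0,0],[160,0,0,0,0],[145,0,0,0,0],[130,0,0,0,0],[110,0,0,0,0],[110,0,0,0,0],[110,0,0,0,0],[110,0,0,0,0],[110,-0.2,0,0,0],[110,-0.5,0,0,0],[110,-1.0,0,0,0],[110,-1.5,0,0,0]]]}}

```text
time_s: 22.52
ee_pos: [0.5691, -0.2194, 0.0844]
eef_rot: [-0.414, 1.569, 2.697]
force: [0.3, -0.0, 1.0]
grip_width: 0.0535
```

Call:
{"name": "play_rows", "arguments": {"increments": [[[110,-2,0,0,0],[110,-2,0,0,0],[110,-2,0,0,0],[110,-2,0,0,0],[110,-1,0,0,0],[110,-0.4,0,0,0],[110,0,0,0,0],[110,0,0,0,0]]]}}

```text
time_s: 23.18
ee_pos: [0.5693, -0.2195, 0.1773]
eef_rot: [-0.404, 1.57, 2.707]
force: [-0.5, -0.6, -0.7]
grip_width: 0.0534
```

```bash
python3 - <<'E'
from feel import *
feel(4,'f9')
t=ctrl.camera("top");cv2.imwrite("pics/f9t.png",t[...,::-1])
a=cv2.imread('pics/f9w.png');s=cv2.imread('pics/f9s.png')[60:260,90:260];t=cv2.imread("pics/f9t.png")[60:260,320:480]
cv2.imwrite('pics/cmp9.png',np.hstack([cv2.resize(a,(280,210)),cv2.resize(s,(255,300))[:210]*0]) if 0 else np.hstack([a[:,180:400],cv2.resize(s,(357,420)),cv2.resize(t,(220,420))]))
E
```

```text
t 23.38 pos [ 0.5693 -0.2195  0.1772] F [-0.22 -0.09  0.18] [0.44 0.16 0.59] M [0.006 0.007 0.009] [0.017 0.03  0.016] w 0.05310864816422619
```

View pics/cmp9.png

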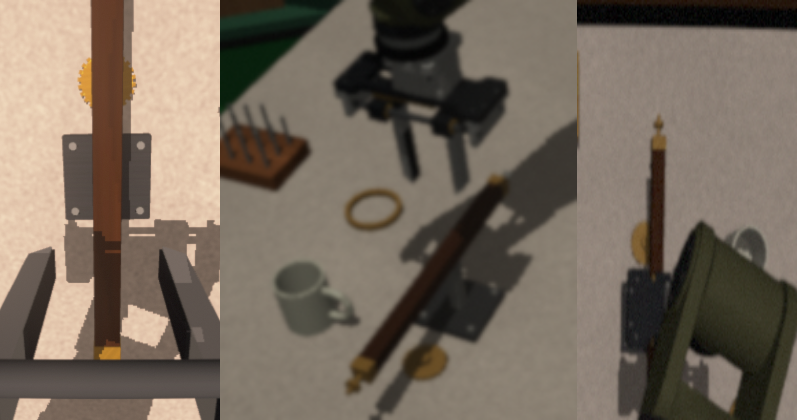

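```bash
python3 - <<'E'
from h import *
for i in range(10): ctrl.camera("wrist")
im=ctrl.camera("scene");cv2.imwrite("pics/f10s.png",cv2.resize(np.minimum(im[120:270,110:260,::-1]*1.5,255).astype('uint8'),None,fx=4,fy=4,interpolation=cv2.INTER_CUBIC))
for n,x,y in(("nut",.792,-.2255),("farend cap top",.430,-.2142)):
    for dz in(-.006,0,.006):
        z=(.106 if n=="nut" else .117)+dz
        print(n,dz,((proj("scene",[x,y,z])-[110,120])*4).round(1))
print(ctrl.get_obs()['time_s'])
E
```

```text
nut -0.006 [175.4 501.2]
nut 0 [173.2 494.9]
nut 0.006 [171.  488.4]
farend cap top -0.006 [453.7 102.7]
farend cap top 0 [452.9  96. ]
farend cap top 0.006 [452.1  89.3]
23.9833
```

View pics/f10s.png

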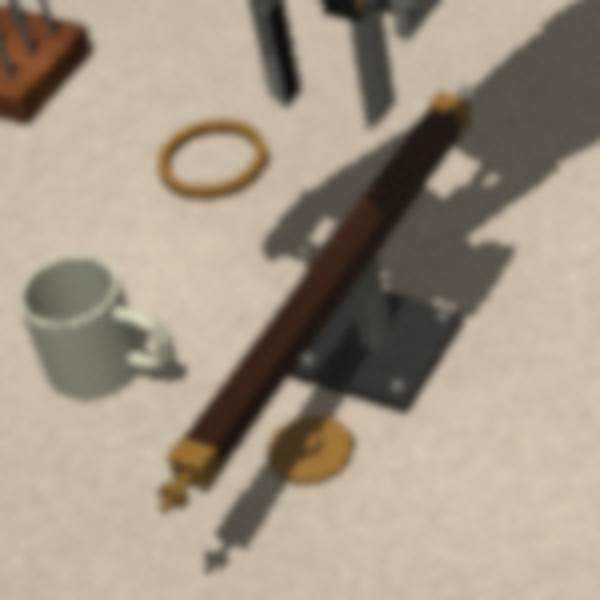

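The nut is at (173,492) against a level prediction of (173,495), and the far end is at (450,97) against (453,96). The stick is level, stable and untouched, so I'm handing in.

```bash
python3 -c "
from station import ctrl
print(ctrl.hand_in(), ctrl.get_obs()['time_s'])"
```

```text
the job is handed in; nothing more can be done
the job is handed in; nothing more can be done
```

The stick is lying level on the post by itself, with nothing touching it. I handed the job in at about 24 s.

- **Finding the balance point:** I lifted the stick 6 mm at three points. The moment went from -0.151 to -0.026 to about 0 N m, which puts the balance point about 34 mm from mid-length towards the tongue end, good to a few mm. All three lifts used the firm 60 N grip, so I felt the heavy side through the wrist moment, not by letting the stick turn.
- **Placing it:** I carried it level and set it down on the post. The push on the post was about 10 N, mostly steady through two small steps up. I then cut the grip to 3 N and opened slowly before retreating straight up.
- **Last checks:** After release the stick stayed put for over 2 s. In the scene view both its ends lay within about 3 px of the level prediction in a 4x enlarged picture, roughly 3 mm in height. I saw no bystander move in the pictures, though I did not measure them.
- **What disagreed:**
    - The real fingertips end about 34 mm behind the reported TCP. My first grasp closed on empty air above the stick, without touching anything, and I corrected for this afterwards.
    - The moment readings disagreed by a few mm on where the balance point is.

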